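# Bedside leaf flat for the night, medicine cassettes set out

## Task

Make the bedside ready for the night. The heavy stone-topped leaf is propped at a slant on a wedge: work the wedge backward out from under it in small tugs of a centimetre or two, letting the leaf come to rest after each, so that it sinks gently until it lies flat and is never dropped; lay the wedge on its base inside the blue dish. Only once the leaf is flat, lift every medicine cassette there is off its sprung rail and stand it upright on the leaf, and lay the spectacle case flat on the leaf too, all well inside its edges; leave the tumbler and the pill bottle where they are.

Things in the scene. Friction and masses are not known exactly. Their poses are not given: they have to be found in the camera images.
- leaf (a joint): tilt of the heavy leaf (rad): 0 flat, about 0.135 at the start, propped on the wedge. The leaf: dark-wood-framed white stone panel, 280 x 240 x 20 mm, 2.4 kg, hinged along one 280 mm edge (its +y edge) to a low dark cleat with two brass knuckles. The other, free (-y) edge presses on the wedge with about 12 N; the hinge is damped, but unsupported the leaf falls.
- leaf_mid (a point): centre of the leaf's top face, moving with the leaf. x runs along the free edge (leaf spans -140 to +140 mm), y from the free edge (-120 mm) to the hinge edge (+120 mm), z out of the top face. Flat, the top face is 23 mm above the table. Beyond the hinge edge the cleat reaches to y = +140 mm and is not higher than 30 mm.
- wedge: yellow wedge with an orange grip block, 190 mm long (y), 36 mm wide (x), 160 g. Origin: middle of the underside. Thin tip (3 mm high) at y = +95 mm; the top rises evenly to 40.5 mm at y = -30 mm, where the grip block begins. At the start it stands on the table, tip about 108 mm in under the free edge, within 50 mm of that edge's middle, its y parallel to the leaf's y.
- wedge_grip (a point): middle of the wedge's orange grip block (28 mm wide in x, 66 mm long in y, 40.5 mm high), 62 mm from the wedge's origin towards its -y, 20 mm above its underside. Drawing the wedge towards its own -y takes about 10 N (friction holds it where it is left) and lowers the leaf's free edge 3 mm per 10 mm; after about 110 mm it is out.
- dish: shallow open blue dish for the wedge, loose, outside 90 (x) x 230 (y) x 22 mm high, walls and floor 5 mm. Origin: centre of the underside.
- rail: fixed white base, 300 (x) x 120 (y, -80 to +40 mm) x 12 mm; upright aluminium rail along x at y = 0, 12 mm thick, top at 36 mm. Origin on the table under the rail's middle. Four places, x = -108, -36, 36, 108 mm, each with a sprung steel catch on the -y side (with its grey housing under 47 mm high) that holds a cassette down until pulled straight up with about 6 to 9 N.
- cassette1: medicine cassette, white, green band and grip tab; 52 (x) x 46 (y) x 60 mm, on top the tab, 36 (x) x 20 (y) mm, 60 to 90 mm above the underside. Origin: centre of the underside. A slot along x below, 15 mm wide, 26 mm deep, straddles the rail; clipped on, underside 12 mm above the table, axes as the rail's; lifting 28 mm frees it. Stands by itself. 160 g. May be absent.
- cassette2: medicine cassette, white, red band and grip tab; 52 (x) x 46 (y) x 60 mm, on top the tab, 36 (x) x 20 (y) mm, 60 to 90 mm above the underside. Origin: centre of the underside. A slot along x below, 15 mm wide, 26 mm deep, straddles the rail; clipped on, underside 12 mm above the table, axes as the rail's; lifting 28 mm frees it. Stands by itself. 160 g. May be absent.
- cassette3: medicine cassette, white, blue band and grip tab; 52 (x) x 46 (y) x 60 mm, on top the tab, 36 (x) x 20 (y) mm, 60 to 90 mm above the underside. Origin: centre of the underside. A slot along x below, 15 mm wide, 26 mm deep, straddles the rail; clipped on, underside 12 mm above the table, axes as the rail's; lifting 28 mm frees it. Stands by itself. 160 g. May be absent.
- cassette4: medicine cassette, white, yellow band and grip tab; 52 (x) x 46 (y) x 60 mm, on top the tab, 36 (x) x 20 (y) mm, 60 to 90 mm above the underside. Origin: centre of the underside. A slot along x below, 15 mm wide, 26 mm deep, straddles the rail; clipped on, underside 12 mm above the table, axes as the rail's; lifting 28 mm frees it. Stands by itself. 160 g. May be absent.
- case: hard spectacle case, dark below and copper-coloured above, loose on the table, 150 (x) x 56 (y) x 46 mm high, 140 g. Origin: centre of the underside.
- tumbler: bystander: clear drinking glass, 72 mm across, 120 mm high. Origin: centre of the underside.
- pillbottle: bystander: amber pill bottle, 50 mm across, 85 mm high. Origin: centre of the underside.

How it is judged:
On the way, in this order (a step that is already met when the one before it is completed fails the run):
1. the wedge drawn part-way, the leaf lowered to between 0.07 and 0.115 rad, at rest and still on the wedge (value of joint leaf between 0.07 and 0.115 rad and y of wedge in the frame of leaf_mid above -0.215 m and velocity of joint leaf between -0.03 and 0.03 rad/s), for 0.2 s.
2. the leaf lowered further to between 0.025 and 0.065 rad, at rest and still on the wedge (value of joint leaf between 0.025 and 0.065 rad and y of wedge in the frame of leaf_mid above -0.215 m and velocity of joint leaf between -0.03 and 0.03 rad/s), for 0.2 s.
3. the wedge out and the leaf flat, at rest (value of joint leaf below 0.01 rad and velocity of joint leaf between -0.03 and 0.03 rad/s), for 0.2 s.
At the end, for the whole second after the job is handed in: Leaf flat (0.01 rad). Cassettes upright (0.12 rad) on it, centres within 125 mm (x), 105 mm (y) of its middle; case on its underside on it, within 100 mm (x), 105 mm (y); wedge on its base on the dish floor, its middle within 30 mm (x, y) of the dish's; all at rest (value of joint leaf below 0.01 rad and x of cassette1 in the frame of leaf_mid between -0.125 and 0.125 m and y of cassette1 in the frame of leaf_mid between -0.105 and 0.105 m and z of cassette1 in the frame of leaf_mid between -0.006 and 0.008 m and angle between each of cassette1, cassette2, cassette3, cassette4, case, wedge's own z axis and vertical below 0.12 rad and linear speed of each of cassette1, cassette2, cassette3, cassette4, case, wedge below 0.02 m/s and x of cassette2 in the frame of leaf_mid between -0.125 and 0.125 m and y of cassette2 in the frame of leaf_mid between -0.105 and 0.105 m and z of cassette2 in the frame of leaf_mid between -0.006 and 0.008 m and x of cassette3 in the frame of leaf_mid between -0.125 and 0.125 m and y of cassette3 in the frame of leaf_mid between -0.105 and 0.105 m and z of cassette3 in the frame of leaf_mid between -0.006 and 0.008 m and x of cassette4 in the frame of leaf_mid between -0.125 and 0.125 m and y of cassette4 in the frame of leaf_mid between -0.105 and 0.105 m and z of cassette4 in the frame of leaf_mid between -0.006 and 0.008 m and x of case in the frame of leaf_mid between -0.1 and 0.1 m and y of case in the frame of leaf_mid between -0.105 and 0.105 m and z of case in the frame of leaf_mid between -0.006 and 0.008 m and x of wedge in the frame of dish between -0.03 and 0.03 m and y of wedge in the frame of dish between -0.03 and 0.03 m and z of wedge in the frame of dish between -0.002 and 0.016 m); the robot touches nothing.
It fails at once if the leaf is dropped (sinks faster than 0.35 rad/s while still more than 0.03 rad up) (value of joint leaf above 0.03 rad and velocity of joint leaf below -0.35 rad/s).
It fails at once if a cassette or the case is put on the leaf while it is still on the slant (value of joint leaf above 0.02 rad and distance between any of cassette1, cassette2, cassette3, cassette4, case and leaf_mid below 0.11 m).
It fails at once if the tumbler or pill bottle is knocked over or shifted more than 60 mm (distance of any of tumbler, pillbottle from where it was at the start of the episode above 0.06 m or angle between any of tumbler, pillbottle's own z axis and vertical above 0.5 rad).
Of cassette1, cassette2, cassette3, cassette4 only 2 to 4 are there at a start; the rules pass over those that are not, and their reading is None.
At some moment in a run one of dish, case may be knocked a few centimetres aside while the robot is not near it.
It also fails if it takes over 210 s, if anything falls off the work surface, if the arm or the gripper's body presses on something with over 40 N, if the wrist force passes 120 N, or if a joint passes its speed limit or range.

## Robot

A 6-joint arm with a two-finger parallel gripper is mounted at the origin on the work surface. World frame = base frame: x ahead of the robot, y to its left, z up, the work surface at z = 0. Lengths are in m, angles in rad, forces in N, time in s.
With the tool pointing down it reaches from about 0.3 to 0.875 m from the base axis. Payload 4.2 kg.
Tool frame: the origin (TCP) lies at the very end of the fingers, on their centre line; the grasp point (between the pads) lies env.tcp_to_grasp behind it (env.tcp_to_grasp is the distance from the TCP to the grasp point, in m); z points along the fingers, y is the line along which they close (so a half turn about z gives the same grasp; the last joint's range is limited). The gripper opens to 85 mm and grips with 20 to 120 N. Pads are 22 mm wide; open, the fingers measure 114 mm over their backs; the gripper's body (76 mm by 85 mm) begins 54 mm behind the grasp point. The pads swing forward as they close: fully open they stand 13 mm farther back than shut.
Start: joints at [1.23, 0.32, 1.565, -0, 1.257, -0.02], TCP at [0.181, 0.546, 0.231] pointing down, gripper open.
Joint ranges: [-3.11, 3.11], [-0.84, 2.01], [0.21, 2.61], [-1.34, 4.49], [0.05, 2.63], [-2.56, 2.56]. Speed limits (rad/s): [2.57, 2.57, 3.14, 3.14, 3.14, 3.14].

## Interface

Orientations are given as a unit quaternion [x, y, z, w].
In Python, from workcell import env, fingers, vision, models, readout gives the robot as it stands. Calls block until the motion is done:
- env.move_to(position, orientation): joint-space move of the TCP to a pose.
- env.line_to(position, attitude=None, v=0.15): straight line of the TCP; attitude=None keeps the orientation; v is the mean speed in m/s.
- env.movej(angles): joint-space move.
- fingers.let_go() and fingers.close(effort=None): open the fingers fully, or close them until they stop; effort is the grip in N (None keeps the last).
- env.dwell(seconds).
- env.solve_ik(position, orientation): joint angles nearest the present ones, or None.
- vision.capture(name): name is "scene" or "side" or "wrist"; returns a dict with "frame" (384x512x3 uint8, red, green, blue), "z_map" (384x512 float32, m along the optical axis (not along the pixel's ray), 0 where there is no reading), "fx", "fy", "cx", "cy" (pixels), "camera_from_world" (4x4, takes a point from world to camera coordinates); the wrist camera has in their place "T_tool_cam" (4x4, takes a point from camera to tool coordinates, whose origin is the TCP and whose axes are the flange's). Camera axes: x right, y up, looking along -z (the intrinsics and any distortion apply to the point x, -y, -z); pixel columns grow to the right and rows downward; lengths in m; the calibration is good to about 2 mm. A picture is of the moment at which its call begins: read the wrist's pose just before it.
A pose or a line that the arm cannot do raises env.MotionError and nothing moves.
- env.finish_job(): hands the job in; it is judged then, once.
Trained networks look in the newest picture that a camera, given by its name, has taken for a name from the list of things; names that differ only in an ending like _2 or _b are one class to them, and where a whole thing is asked for, a point or a joint stands for the part that bears it (a point fixed in the world has none). Each returns a list of dicts, best first, with "p" (0 to 1); they miss things now and then, are a little off and sometimes report something else, mostly with a low value. They report only what shows in the picture. A call takes as long as a camera call.
- models.find_in(thing, camera): "bbox" ([left, top, width, height] in pixels, round what is visible of it).
- models.cut_out(thing, camera): "region" (384x512 bool, what is visible of it) and "bbox" ([left, top, width, height] in pixels, round what is visible of it).
- models.pinpoint(thing, camera): "at" ([column, row] in pixels: a listed point, or the origin of a listed thing).
Readings, each from a call of its own:
- readout.current_time_s(): time.
- readout.current_joints(): joint angles.
- readout.current_dq(): joint speeds.
- readout.current_joint_efforts(): joint torques, N m.
- readout.current_position(): TCP position.
- readout.current_orientation(): TCP orientation.
- readout.current_ft_force(): force on the tool from outside, world axes, zero at the start.
- readout.current_torque(): the same for the moment, N m.
- readout.current_opening(): finger opening in m.
- readout.current_gripper_force(): force on a finger pad.
Only numpy, scipy, OpenCV 4.12 (cv2) and the standard library are available. Lean on these libraries where they do the work, as an engineer would, in place of code of your own. Each camera call takes 0.05 s, during which the arm holds its last target. There are 200 camera calls.

## Working session

There is one attempt and no reset: what is moved stays moved. The work goes in short steps, each a Python script; the robot and the scene stay as the last script left them, time stands still between calls to the robot, and variables do not carry over. Pictures are saved under pics/ and viewed, at most 14 in all, crops included, and the job is handed in when it is done.

```bash
ls; mkdir -p pics
cat > h.py <<'E'
import numpy as np, cv2
from workcell import env, fingers, vision, models, readout
from scipy.spatial.transform import Rotation as R
def cloud(c,T=None):
    z=c["z_map"]; v,u=np.mgrid[0:z.shape[0],0:z.shape[1]]
    P=np.stack([(u-c["cx"])/c["fx"]*z,-(v-c["cy"])/c["fy"]*z,-z],-1)
    M=np.linalg.inv(c["camera_from_world"]) if T is None else T
    return P@M[:3,:3].T+M[:3,3]
def wrist():
    p=np.array(readout.current_position());q=readout.current_orientation()
    T=np.eye(4);T[:3,:3]=R.from_quat(q).as_matrix();T[:3,3]=p
    c=vision.capture("wrist"); return c,T@np.array(c["T_tool_cam"])
def save(c,n): cv2.imwrite("pics/"+n,cv2.cvtColor(c["frame"],cv2.COLOR_RGB2BGR))
def down(yaw):
    "tool down, closing axis y at angle yaw from world x"
    z=np.array([0,0,-1.]);y=np.array([np.cos(yaw),np.sin(yaw),0]);x=np.cross(y,z)
    return R.from_matrix(np.stack([x,y,z],1)).as_quat()
E
python3 - <<'E'
from h import *
for n in ("scene","side"):
    c=vision.capture(n); save(c,n+"0.png"); P=cloud(c)
    print(n,[k for k in c], np.linalg.inv(c["camera_from_world"])[:3,3])
    for t in "leaf wedge dish rail cassette1 cassette2 cassette3 cassette4 case tumbler pillbottle".split():
        r=models.cut_out(t,n)
        for d in r[:2]:
            m=d["region"]&(c["z_map"]>0)
            if m.sum()<5: continue
            Q=P[m]; print(t,round(d["p"],2),d["bbox"],"med",np.median(Q,0).round(3),"lo",np.percentile(Q,3,0).round(3),"hi",np.percentile(Q,97,0).round(3))
print(env.tcp_to_grasp,readout.current_orientation(),readout.current_time_s())
E
```

```text
pics
workcell.py
scene ['frame', 'z_map', 'fx', 'fy', 'cx', 'cy', 'camera_from_world'] [1.27218661 0.22523581 0.67709114]
leaf 0.67 [251.1, 148.7, 115.6, 98.2] med [0.546 0.17  0.038] lo [0.391 0.053 0.023] hi [0.66  0.277 0.054]
wedge 0.96 [242.7, 164.4, 29.8, 20.2] med [0.469 0.007 0.035] lo [ 0.449 -0.026  0.007] hi [0.478 0.041 0.043]
dish 0.61 [130.5, 200.7, 98.0, 47.3] med [ 0.677 -0.135  0.006] lo [ 0.634 -0.248  0.003] hi [ 0.728 -0.024  0.023]
rail 0.83 [90.3, 124.3, 79.9, 69.0] med [ 0.553 -0.379  0.013] lo [ 0.34  -0.429  0.005] hi [ 0.603 -0.312  0.048]
cassette1 0.89 [109.8, 150.0, 28.5, 37.6] med [ 0.576 -0.343  0.065] lo [ 0.54  -0.373  0.018] hi [ 0.589 -0.33   0.103]
cassette1 0.81 [151.2, 113.9, 19.2, 32.3] med [ 0.358 -0.338  0.068] lo [ 0.321 -0.364  0.015] hi [ 0.373 -0.327  0.103]
cassette2 0.89 [109.8, 150.0, 28.5, 37.6] med [ 0.576 -0.343  0.065] lo [ 0.54  -0.373  0.018] hi [ 0.589 -0.33   0.103]
cassette2 0.81 [151.2, 113.9, 19.2, 32.3] med [ 0.358 -0.338  0.068] lo [ 0.321 -0.364  0.015] hi [ 0.373 -0.327  0.103]
cassette3 0.89 [109.8, 150.0, 28.5, 37.6] me
[... 2357 characters left out ...]
] lo [ 0.536 -0.379  0.016] hi [ 0.583 -0.341  0.101]
cassette4 0.89 [276.5, 264.7, 34.8, 47.7] med [ 0.405 -0.363  0.069] lo [ 0.392 -0.376  0.017] hi [ 0.44  -0.335  0.101]
case 0.59 [141.6, 148.7, 45.8, 25.0] med [0.456 0.388 0.03 ] lo [0.392 0.374 0.002] hi [0.527 0.426 0.045]
tumbler 0.74 [274.4, 143.6, 19.9, 36.1] med [0.743 0.085 0.079] lo [0.724 0.07  0.009] hi [0.787 0.135 0.117]
pillbottle 0.58 [218.6, 228.2, 22.5, 42.5] med [ 0.371 -0.186  0.054] lo [ 0.355 -0.196  0.004] hi [ 0.397 -0.157  0.084]
pillbottle 0.32 [158.5, 160.5, 109.7, 49.4] med [0.498 0.13  0.04 ] lo [0.376 0.039 0.022] hi [0.643 0.274 0.052]
0.0187 [1.59707841e-01 9.87164322e-01 7.62774690e-05 2.43019366e-05] 1.2
```

View pics/scene0.png

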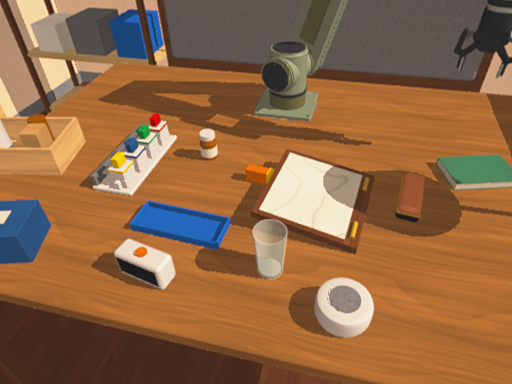

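View pics/side0.png

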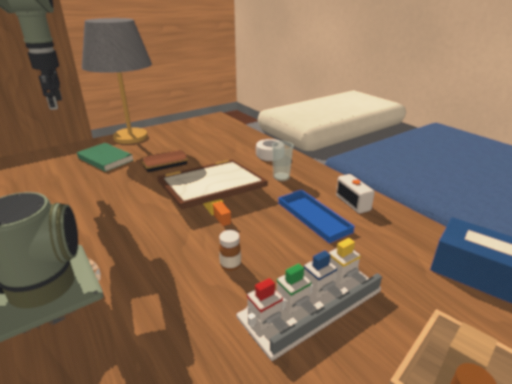

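The scene shows four cassettes on the rail: red (155,118), green (143,130), blue (131,145) and yellow (118,160). The orange grip is at (259,173), the leaf at (315,195), the dish at (180,223) and the case at (410,196). The side view agrees. Next I'll take close wrist views.

```bash
cat >> h.py <<'E'
def rect(Q):
    (c,s,a)=cv2.minAreaRect((Q[:,:2]*1000).astype(np.float32)); 
    a=a if s[0]>=s[1] else a+90
    return np.array(c)/1000,sorted(s),((a+90)%180)-90   # angle of long axis, deg
E
python3 - <<'E'
from h import *
print(np.array(vision.capture("wrist")["T_tool_cam"]).round(3).tolist())
def look(x,y,z,yaw,things,n):
    env.move_to([x,y,z],down(yaw)); c,T=wrist(); P=cloud(c,T); save(c,n+".png")
    for t in things:
        for d in models.cut_out(t,"wrist")[:(4 if 'cass' in t else 1)]:
            m=d["region"]&(c["z_map"]>0); Q=P[m]
            if len(Q)<30: continue
            zt=np.percentile(Q[:,2],95); K=Q[abs(Q[:,2]-zt)<.006]
            hsv=cv2.cvtColor(c["frame"],cv2.COLOR_RGB2HSV)[m][abs(Q[:,2]-zt)<.006]
            print(n,t,round(d["p"],2),d["bbox"],"ztop",zt.round(4),"rect",rect(K),"all",rect(Q),"hue",np.median(hsv,0))
    np.savez(n+".npz",P=P,f=c["frame"])
look(0.46,0.05,0.36,0,["wedge","leaf"],"w_leaf")
look(0.45,-0.30,0.36,0,["cassette1","rail"],"w_rail")
look(0.6,-0.14,0.36,0,["dish"],"w_dish")
look(0.45,0.38,0.36,0,["case"],"w_case")
print(readout.current_time_s())
E
python3 - <<'E'
import cv2,numpy as np
a=[cv2.imread(f"pics/w_{n}.png") for n in("leaf","rail","dish","case")]
m=np.vstack([np.hstack(a[:2]),np.hstack(a[2:])]);cv2.imwrite("pics/m1.png",cv2.resize(m,(800,600)))
E
```

```text
[[-0.0, 0.953, 0.303, 0.077], [1.0, -0.0, 0.001, 0.0], [0.001, 0.303, -0.953, -0.143], [0.0, 0.0, 0.0, 1.0]]
w_leaf wedge 0.64 [244.5, 147.7, 26.8, 56.1] ztop 0.0426 rect (array([0.4605947 , 0.01195313]), [35.87413787841797, 80.75051879882812], 85.83209228515625) all (array([0.45882651, 0.006327  ]), [35.81772994995117, 98.97367858886719], 83.9485855102539) hue [ 10. 180. 197.]
w_leaf leaf 0.88 [187.0, 2.3, 226.0, 160.4] ztop 0.0542 rect (array([0.50809467, 0.08876723]), [76.87846374511719, 280.06103515625], -6.610969543457031) all (array([0.51507928, 0.14713837]), [216.54893493652344, 315.06494140625], -2.48089599609375) hue [ 20.  56. 228.]
w_rail cassette1 0.94 [159.8, 163.6, 45.4, 42.3] ztop 0.1033 rect (array([ 0.34705478, -0.35060989]), [20.36610221862793, 34.5986213684082], 1.8535751104354858) all (array([ 0.34622095, -0.35041229]), [47.12589645385742, 52.93017578125], -0.9268722534179688) hue [  2. 182. 181.]
w_rail cassette1 0.92 [305.7, 166.8, 50.2, 40.3] ztop 0.1034 rect (array([ 0.56161316, -0.35349411]), [19.59691619873047, 36.39187240600586], 0.2574683725833893) all (ar
[... 820 characters left out ...]
5], 0.5550535917282104) all (array([ 0.45168579, -0.38199713]), [139.93063354492188, 302.5041809082031], -0.9530715942382812) hue [ 18.  41. 110.]
w_dish dish 0.83 [273.1, 61.1, 74.7, 156.2] ztop 0.023 rect (array([ 0.67997601, -0.13721202]), [90.22469329833984, 229.7681427001953], 86.900146484375) all (array([ 0.68266315, -0.14084036]), [99.67683410644531, 242.80697631835938], 87.28459930419922) hue [109. 152. 141.]
w_case case 0.64 [208.9, 101.5, 106.9, 48.9] ztop 0.0481 rect (array([0.46323126, 0.41124896]), [50.488861083984375, 143.88002014160156], -7.95928955078125) all (array([0.46554691, 0.40821893]), [61.75718688964844, 156.55751037597656], -7.91357421875) hue [  9. 150. 131.]
7.9917
```

View pics/m1.png

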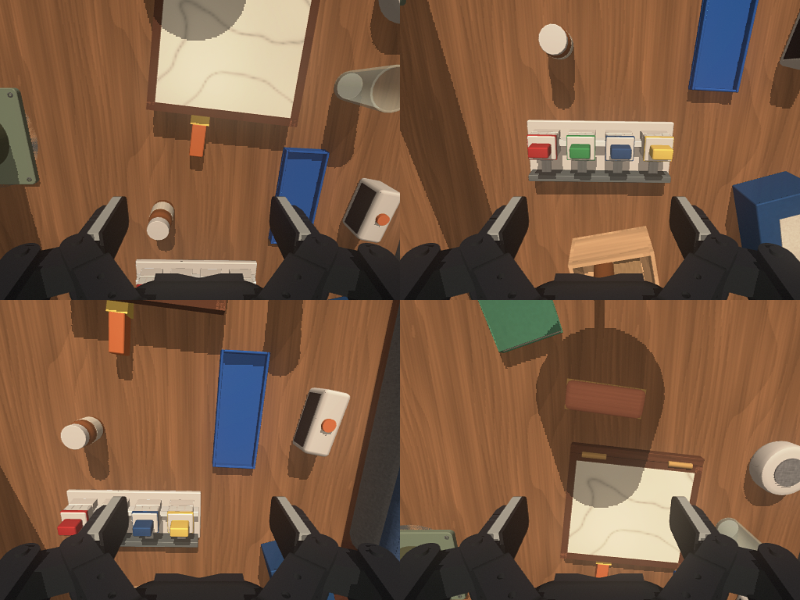

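The montage confirms the layout: the leaf is rotated about -6.6°, with the orange grip in front of it at (198,140). The rail is roughly along world x, and the dish and case sit clear of other things. I'll refine the grip pose first, then do the tugs.

Run:
```python
from h import *
for n in ("w_leaf","w_dish"):
    d=np.load(n+".npz");P=d["P"];h=cv2.cvtColor(d["f"],cv2.COLOR_RGB2HSV)
    m=(h[...,0]<14)&(h[...,1]>165)&(h[...,2]>150)&(abs(P[...,2]-.041)<.007)&(abs(P[...,0]-.46)<.06)&(abs(P[...,1])<.08)
    print(n,m.sum(),rect(P[m]),np.median(P[m],0))
d=np.load("w_leaf.npz");P=d["P"];x=P.reshape(-1,3)
# leaf free edge: for columns of x, lowest y with z>0.045
pts=[]
for a in np.arange(.40,.62,.01):
    s=x[(abs(x[:,0]-a)<.005)&(x[:,2]>.046)&(x[:,2]<.07)&(x[:,1]>.02)&(x[:,1]<.12)]
    if len(s)>5: pts.append([a,s[:,1].min()])
pts=np.array(pts);print(np.degrees(np.arctan(np.polyfit(pts[:,0],pts[:,1],1)[0])),pts[::5].round(3))
s=x[(x[:,2]>.02)&(x[:,2]<.06)&(x[:,0]>.42)&(x[:,0]<.6)&(x[:,1]>.08)&(x[:,1]<.2)]
A=np.c_[s[:,:2],np.ones(len(s))];k=np.linalg.lstsq(A,s[:,2],rcond=None)[0];print("plane",k,np.degrees(np.arctan2(k[1],k[0])),np.hypot(k[0],k[1]))
```

```text
w_leaf 689 (array([0.45801901, 0.00414604]), [26.60243034362793, 62.58784103393555], 83.2276382446289) [0.45866857 0.00507889 0.04126655]
w_dish 1035 (array([0.45808084, 0.00430916]), [27.282800674438477, 63.33943176269531], 83.03083801269531) [0.45842326 0.0051944  0.0410898 ]
-6.642944360360277 [[0.4   0.062]
 [0.45  0.057]
 [0.5   0.051]
 [0.55  0.045]
 [0.6   0.04 ]]
plane [-0.01532591 -0.13498139  0.07036661] -96.47767395631398 0.13584866552733485
```

```bash
cat >> h.py <<'E'
LY=np.radians(83.45); ey=np.array([np.cos(LY),np.sin(LY),0]); ex=np.array([np.sin(LY),-np.cos(LY),0])
EDGE=np.array([.458,.056,0])   # on free edge, near wedge
def tilt(cam="scene"):
    c=vision.capture(cam);P=cloud(c).reshape(-1,3);r=P-np.array([.52,.17,0]);a=r@ex;b=r@ey
    s=(abs(a)<.09)&(abs(b)<.08)&(P[:,2]>.012)&(P[:,2]<.06);
    k=np.linalg.lstsq(np.c_[a[s],b[s],np.ones(s.sum())],P[s,2],rcond=None)[0]
    res=abs(np.c_[a[s],b[s],np.ones(s.sum())]@k-P[s,2])<.004; i=np.where(s)[0][res]
    k=np.linalg.lstsq(np.c_[a[i],b[i],np.ones(len(i))],P[i,2],rcond=None)[0]
    return -np.arctan(k[1]),k[0]
E
python3 - <<'E'
from h import *
g=np.array([.458,.0042,0])-ey*.004
q=down(LY-np.pi/2)
env.move_to((g+[0,0,.15]).tolist(),q)
env.line_to((g+[0,0,.016]).tolist(),v=.1)
print("F",np.round(readout.current_ft_force(),1))
fingers.close(80); env.dwell(.3)
print(readout.current_opening(),readout.current_gripper_force(),np.round(readout.current_ft_force(),1),tilt())
p=np.array(readout.current_position())
for i in range(1,4):
    env.line_to((p-ey*.01*i).tolist(),v=.03); env.dwell(.5)
    print(i,np.round(readout.current_ft_force(),1),np.round(tilt(),4),readout.current_opening())
print(readout.current_time_s(),readout.current_position())
E
```

```text
F [-0.1 -0.1 -1. ]
0.026718411910021774 80.452401638031 [-1.7  0.1  6. ] (np.float64(0.13363231615952292), np.float64(-0.0006246350921628369))
1 [1.  5.7 0.2] [ 0.1233 -0.0013] 0.026471732735956755
2 [0.1 6.1 1.3] [ 0.1115 -0.0004] 0.026898575078473846
3 [0.9 6.  1.1] [ 0.0985 -0.0015] 0.026722296312629294
15.1 [ 0.45412427 -0.02862615  0.01639806]
```

Run:
```python
from h import *
p=np.array(readout.current_position()); t=1
for i in range(1,10):
    env.line_to((p-ey*.01*i).tolist(),v=.03); env.dwell(.6 if i in(1,4,5) else .35)
    t=tilt()[0]; print(i,np.round(readout.current_ft_force(),1),np.round(t,4),readout.current_opening(),readout.current_time_s())
```

```text
1 [0.5 7.2 0.9] 0.0875 0.026545089630785158 16.2
2 [1.1 6.2 0.2] 0.0756 0.027006335276857554 17.0833
3 [2.1 6.2 1.1] 0.0637 0.026791167065343922 17.9667
4 [1.  6.7 1.2] 0.05 0.02679191732464959 19.1
5 [0.4 6.  0.6] 0.0393 0.026653181330439268 20.2333
6 [0.2 7.2 1.2] 0.0259 0.027106853493237715 21.1167
7 [-0.2  7.1  1.8] 0.0144 0.026877883195686524 22.0
8 [0.6 6.8 1.2] 0.0012 0.026598007935746182 22.8833
9 [-0.1 -1.1 -0.2] -0.0004 0.02640040585723686 23.7667
```

Run:
```python
from h import *
p=np.array(readout.current_position())
env.line_to((p+[0,0,.03]).tolist(),v=.06); env.line_to((p+[0,0,.2]).tolist(),v=.15)
print(readout.current_opening(),np.round(readout.current_ft_force(),1))
for n in("scene","side"):
    c=vision.capture(n);P=cloud(c); save(c,n+"1.png")
    for d in models.cut_out("dish",n)[:2]:
        Q=P[d["region"]&(c["z_map"]>0)]; K=Q[(Q[:,2]<.03)]; T=Q[(Q[:,2]>.015)&(Q[:,2]<.03)]
        print(n,d["p"],rect(K),rect(T))
```

```text
0.02665575854455341 [ 0.1 -0.3 -2.3]
scene 0.97 (array([ 0.66907465, -0.14577275]), [115.24359130859375, 251.65426635742188], 85.90238189697266) (array([ 0.68013721, -0.13726549]), [93.2005615234375, 231.20286560058594], 86.8608627319336)
side 0.88 (array([ 0.69216174, -0.14068851]), [117.29912567138672, 230.77578735351562], 86.9229507446289) (array([ 0.6800224 , -0.14003593]), [92.98530578613281, 230.77578735351562], 86.9229507446289)
side 0.71 (array([0.64258301, 0.18440875]), [28.569053649902344, 105.072021484375], 31.317028045654297) (array([0.60534546, 0.16246587]), [2.100243330001831, 35.07439422607422], 85.85768127441406)
```

View pics/side1.png

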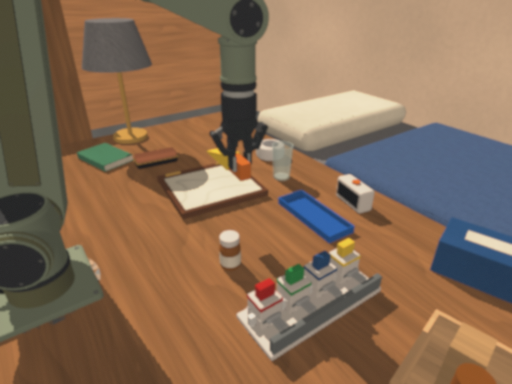

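The wedge is held level near (235,165), the leaf is flat, and the dish has not moved (314,215).

Run:
```python
from h import *
a=np.radians(86.9);d=np.array([np.cos(a),np.sin(a),0]);t=np.array([.680,-.1375,0])-.066*d
q=down(a-np.pi/2)
env.move_to((t+[0,0,.16]).tolist(),q); env.line_to((t+[0,0,.05]).tolist(),v=.12); env.line_to((t+[0,0,.023]).tolist(),v=.03)
print(np.round(readout.current_ft_force(),1),readout.current_position())
fingers.let_go(); env.dwell(.2); env.line_to((t+[0,0,.2]).tolist(),v=.12)
env.move_to([.6,-.2,.36],down(0)); c,T=wrist();P=cloud(c,T);save(c,"dish2.png")
h=cv2.cvtColor(c["frame"],cv2.COLOR_RGB2HSV)
for t in("dish","wedge"):
    for r in models.cut_out(t,"wrist")[:1]:
        Q=P[r["region"]&(c["z_map"]>0)];print(t,r["p"],rect(Q),Q[:,2].min(),np.percentile(Q[:,2],95))
        if t=="wedge":
            A=np.c_[Q[:,:2],np.ones(len(Q))]; top=Q[Q[:,2]>np.percentile(Q[:,2],95)-.004];print(rect(top))
        else:
            K=Q[(Q[:,2]>.017)&(Q[:,2]<.027)];print(rect(K))
print(readout.current_time_s())
```

```text
[-0.2  0.4 -2.1] [ 0.67661402 -0.20346082  0.02322368]
dish 0.75 (array([ 0.68252881, -0.13840739]), [95.39876556396484, 239.16188049316406], 86.90185546875) -0.00020893666431165414 0.02327058347566843
(array([ 0.68000488, -0.13725159]), [90.21658325195312, 229.74476623535156], 86.8780746459961)
wedge 0.67 (array([ 0.68367969, -0.13972318]), [43.07527542114258, 194.73777770996094], 87.17794799804688) 0.003382156622083965 0.0469251235136735
(array([ 0.68005341, -0.19106537]), [34.61787033081055, 82.70668029785156], -89.10289806127548)
32.3417
```

View pics/dish2.png

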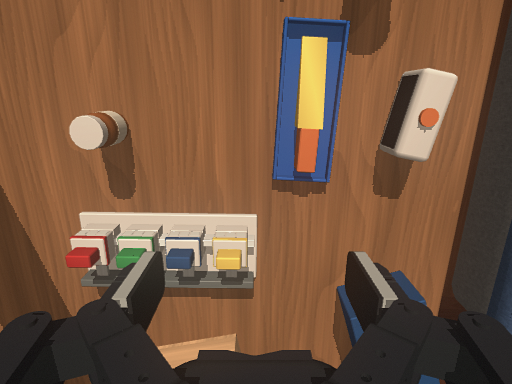

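The wedge lies inside the dish at (310,95), and the dish is unmoved. Next I'll measure the flat leaf and move the first cassette (yellow).

```bash
cat >> h.py <<'E'
def leafpose():
    env.move_to([.5,.06,.40],down(0)); c,T=wrist();P=cloud(c,T);save(c,"leaf2.png")
    r=P.reshape(-1,3); r=r[(r[:,2]>.015)&(r[:,2]<.028)&(abs(r[:,0]-.52)<.2)&(r[:,1]>.0)&(r[:,1]<.35)]
    a=(r-[.52,.17,0])@ex;b=(r-[.52,.17,0])@ey
    return a,b,r
E
python3 - <<'E'
from h import *
a,b,r=leafpose()
print(np.percentile(a,[.3,1,99,99.7]),np.percentile(b,[.3,1,99,99.7]),np.median(r[:,2]),rect(r))
s=(abs(b)<.06);print("x edges",a[s].min(),a[s].max());s=abs(a)<.06;print("y edges",b[s].min(),b[s].max())
E
```

```text
[-0.14159666 -0.13958119  0.13487433  0.13672027] [-0.12432308 -0.12239935  0.10354563  0.10851764] 0.0238052713578899 (array([0.51698615, 0.16475626]), [239.80963134765625, 280.8493347167969], -6.514091491699219)
x edges -0.14284679396731967 0.13800989557313367
y edges -0.12531540588499254 0.10502573786251244
```

View pics/leaf2.png

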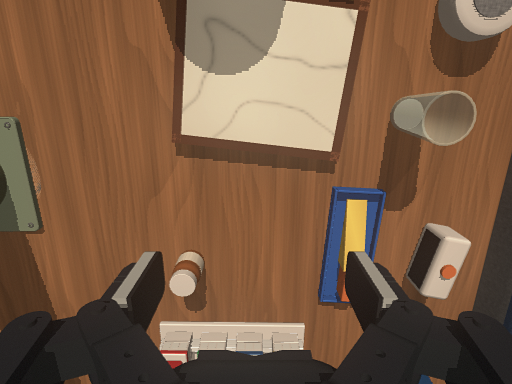

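The leaf is flat, with its centre at about (0.517, 0.165). It is clear of the tumbler at (435,118).

```bash
cat >> h.py <<'E'
C=np.array([.517,.165,0])
def cass(src,lx,ly):
    s=np.array([*src,0]);t=C+ex*lx+ey*ly; qs=down(np.radians(-90.8)+np.pi); qt=down(LY)
    env.move_to((s+[0,0,.2]).tolist(),qs); env.line_to((s+[0,0,.11]).tolist(),v=.2);env.line_to((s+[0,0,.075]).tolist(),v=.07)
    fingers.close(70);env.dwell(.2);o=readout.current_opening()
    env.line_to((s+[0,0,.115]).tolist(),v=.04); env.line_to((s+[0,0,.21]).tolist(),v=.15)
    print("grip",o,readout.current_opening(),np.round(readout.current_ft_force(),1))
    env.move_to((t+[0,0,.21]).tolist(),qt);env.line_to((t+[0,0,.105]).tolist(),v=.15);
    z=.092
    while z>.083:
        env.line_to((t+[0,0,z]).tolist(),v=.03); f=readout.current_ft_force()[2]
        if f>0.5: break
        z-=.0015
    print("place z",z,f)
    fingers.let_go();env.dwell(.2);env.line_to((t+[0,0,.21]).tolist(),v=.15)
    print(readout.current_time_s())
E
python3 - <<'E'
from h import *
print(readout.current_joints())
cass((.5616,-.3535),.1,-.058)
env.move_to([.5,-.06,.40],down(0)); c,T=wrist();P=cloud(c,T);save(c,"c1.png")
for d in models.cut_out("cassette1","wrist"):
    Q=P[d["region"]&(c["z_map"]>0)];z=np.percentile(Q[:,2],95);K=Q[abs(Q[:,2]-z)<.006];print(d["p"],z,rect(K))
E
```

```text
[ 9.49762781e-02  1.46849392e-01  1.38282400e+00 -5.39807578e-04
  1.61272443e+00  9.63260781e-02]
grip 0.01902685253955343 0.01875807016561838 [ 1.5 -0.5 -1.2]
place z 0.08449999999999999 8.957602421473398
45.5917
0.93 0.10329118729369294 (array([ 0.34646793, -0.3494502 ]), [20.785247802734375, 35.9434700012207], 2.4017093181610107)
0.81 0.10331865860777167 (array([ 0.41860873, -0.35015298]), [19.5788631439209, 34.145938873291016], -1.337493896484375)
0.76 0.11437272077762368 (array([0.61048499, 0.09544971]), [20.24950408935547, 35.9202766418457], -6.5249481201171875)
0.61 0.10324209236908594 (array([ 0.48980078, -0.3514852 ]), [19.989103317260742, 34.29383850097656], 1.0040130615234375)
```

View pics/c1.png

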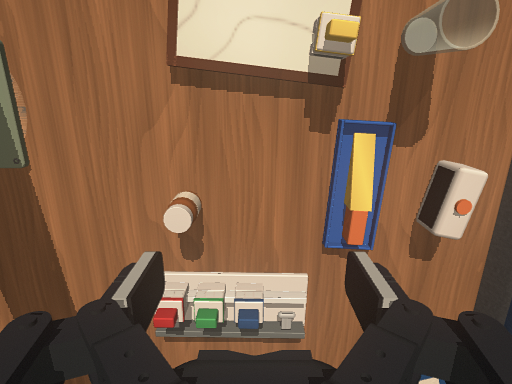

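The yellow cassette stands upright on the leaf at (337,33), and its catch is empty at (286,318). Now the other three.

Run:
```python
from h import *
cass((.4899,-.3522),.033,-.058)
cass((.4184,-.351),-.033,-.058)
cass((.3468,-.3503),-.1,-.058)
env.move_to([.45,.30,.38],down(0)); c,T=wrist();P=cloud(c,T);save(c,"case2.png")
for t in("cassette1","case"):
  for d in models.cut_out(t,"wrist")[:5]:
    Q=P[d["region"]&(c["z_map"]>0)];z=np.percentile(Q[:,2],95);K=Q[abs(Q[:,2]-z)<(.006 if t!="case" else .015)];print(t,d["p"],z,rect(K))
```

```text
grip 0.01903360340468151 0.018799885739436088 [-0.1  0.  -2.2]
place z 0.08449999999999999 10.556823210296887
58.7667
grip 0.018828490373684902 0.018770948529381448 [ 0.2 -0.3 -2.7]
place z 0.086 0.9905077195668119
70.4583
grip 0.018700968938712093 0.018796564005189344 [-0.2  0.2 -1.5]
place z 0.086 1.6820883903272437
82.2
cassette1 0.67 0.11418999593200264 (array([0.54358325, 0.10354311]), [20.286481857299805, 35.908084869384766], -6.474601745605469)
cassette1 0.66 0.11427132963408461 (array([0.47734872, 0.11132234]), [20.35434341430664, 35.766136169433594], -7.7919158935546875)
cassette1 0.63 0.1141693384589329 (array([0.41064075, 0.11942162]), [20.085805892944336, 35.93699264526367], -4.751518249511719)
case 0.76 0.04797066623169988 (array([0.44531763, 0.45447308]), [54.25635528564453, 147.81944274902344], -7.2947540283203125)
```

View pics/case2.png

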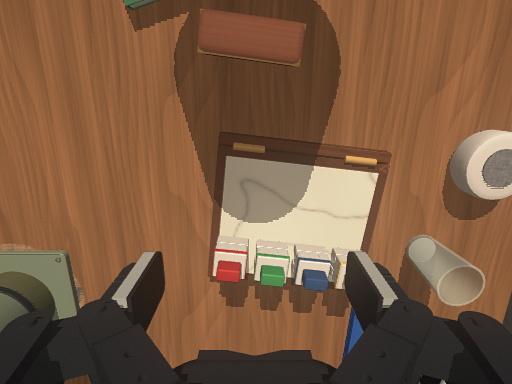

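All four cassettes are on the leaf, with red (229,270) through yellow. The case was knocked to (250,37) in this view, so I'll re-measure it up close and then grasp it.

Run:
```python
from h import *
c=vision.capture("side");P=cloud(c);print("lamp",P[135,130],P[60,115])
env.move_to([.445,.40,.3],down(np.radians(-7.3))); c,T=wrist();P=cloud(c,T)
d=models.cut_out("case","wrist")[0];Q=P[d["region"]&(c["z_map"]>0)];z=np.percentile(Q[:,2],95)
for w in(.004,.008,.015): print(w,z,rect(Q[abs(Q[:,2]-z)<w]))
m=rect(Q[abs(Q[:,2]-z)<.008]); s=np.array([*m[0],0]);a=np.radians(m[2]); assert m[1][1]>.125*1000
env.move_to((s+[0,0,.16]).tolist(),down(a+np.pi/2)); env.line_to((s+[0,0,.014]).tolist(),v=.1)
print(np.round(readout.current_ft_force(),1)); fingers.close(50);env.dwell(.3)
print("open",readout.current_opening(),np.round(readout.current_ft_force(),1))
env.line_to((s+[0,0,.2]).tolist(),v=.12); print("open",readout.current_opening(),np.round(readout.current_ft_force(),1))
t=C+ey*.058
env.move_to((t+[0,0,.2]).tolist(),down(LY)); env.line_to((t+[0,0,.06]).tolist(),v=.12)
z=.044
while z>.034:
    env.line_to((t+[0,0,z]).tolist(),v=.03); f=readout.current_ft_force()[2]
    if f>.5: break
    z-=.0015
print("z",z,f); fingers.let_go();env.dwell(.2);env.line_to((t+[0,0,.25]).tolist(),v=.12)
env.move_to([.45,.10,.42],down(0)); env.dwell(.3);c,T=wrist();P=cloud(c,T);save(c,"end.png")
for n in("cassette1","case","dish","wedge"):
  for d in models.cut_out(n,"wrist")[:(4 if n=="cassette1" else 1)]:
    Q=P[d["region"]&(c["z_map"]>0)];zz=np.percentile(Q[:,2],95);m=rect(Q[abs(Q[:,2]-zz)<.006]);r=np.array([*m[0],0])-C;print(n,d["p"],zz,m,"leaf xy",r@ex,r@ey)
print(tilt(),readout.current_time_s())
```

```text
lamp [0.44571464 0.74022298 0.01577132] [0.41483161 0.64472669 0.3383106 ]
0.004 0.047900318408272774 (array([0.44531381, 0.45475955]), [49.25019836425781, 142.49925231933594], -7.255897521972656)
0.008 0.047900318408272774 (array([0.44529391, 0.45451672]), [52.10307312011719, 145.26463317871094], -7.251289367675781)
0.015 0.047900318408272774 (array([0.44513593, 0.45467462]), [53.82416534423828, 147.75653076171875], -7.4793853759765625)
[ 0.3  0.2 -0. ]
open 0.05554797947018304 [-0.1  0.1  5.7]
open 0.05509559837121937 [-0.3  0.4 -1.8]
z 0.03649999999999999 5.8384974707530475
cassette1 0.96 0.11434982496714416 (array([0.54337347, 0.10324316]), [19.967605590820312, 35.559566497802734], -6.952507019042969) leaf xy 0.03324594245695017 -0.05834530171638886
cassette1 0.9 0.11445674993217086 (array([0.41062845, 0.11839484]), [20.36620330810547, 35.856468200683594], -6.026054382324219) leaf xy -0.10036097065627031 -0.058434776469140276
cassette1 0.68 0.1144269378253485 (array([0.47747379, 0.11075809]), [20.028865814208984, 35.96938705444336], -6.2826080322265625) leaf xy -0.03308082833863382 -0.05839661563888318
cassette1 0.61 0.11440390822267733 (array([0.61026648, 0.09575494]), [19.94121551513672, 36.264286041259766], -6.184028625488281) leaf xy 0.10055650021250875 -0.0581541513566775
case 0.8 0.07104795170116084 (array([0.52353534, 0.22216664]), [50.50428771972656, 143.72511291503906], -7.0055999755859375) leaf xy -2.8330498002335572e-05 0.05753898441930843
dish 0.88 0.023585952231946927 (array([ 0.6795741 , -0.13687701]), [90.34982299804688, 230.50845336914062], 86.9010009765625) leaf xy 0.19594810407606367 -0.28136170510299313
wedge 0.84 0.03272792996594242 (array([ 0.68281024, -0.11397881]), [34.681968688964844, 37.6262092590332], -3.8584823608398438) leaf xy 0.19655112194825725 -0.2582438124232047
(np.float64(-0.0793338703633176), np.float64(0.010225548422976833)) 98.4917
```

View pics/end.png

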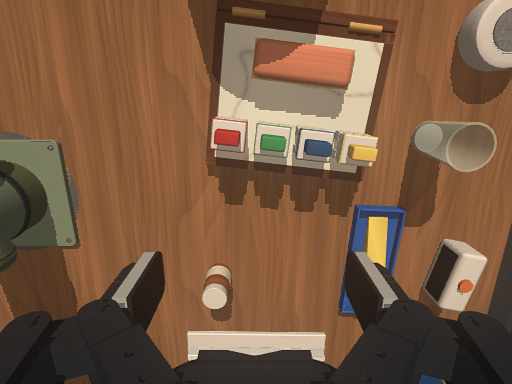

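Everything is in place: cassettes at (227,137) through (362,150), case at (304,62), wedge in the dish at (375,245). The tumbler and pill bottle are untouched. The last tilt figure is not a real reading, because the objects now on the leaf disturb the plane fit. The tops of the cassettes and case all measure level.

```bash
python3 -c "
from h import *
print(env.finish_job())"
```

```text
the job is handed in; nothing more can be done
None
```

The job is handed in, with no verdict shown: by the last picture the leaf is flat with all four cassettes upright and the case on it, the wedge lies in the dish, and the tumbler and pill bottle were left alone.

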